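# Lock the stop screw of the board fixture

### The job

Two identical clamping fixtures stand on the bench, one with a circuit board in its nest and one empty. On the one that holds the board, turn the winged jam nut clockwise (seen from above) until it comes up hard against its stop, so that the height setting of the stop screw is locked. Do not turn the slotted stop screw itself, leave the other fixture's nut as it is, and let go when done.

Things in the scene. Friction and masses are not known exactly. Their poses are not given: they have to be found in the camera images.
- board_fixture: The fixture with the green circuit board in its nest; its side of the bench varies. Fixed aluminium base plate 180 x 110 mm, 12 mm thick. Origin: centre of its underside; x along the long side, z up. The nut stands at x = -55 mm on a 17 mm round pillar; nest and board start 45 mm from the nut's axis and are at most 26 mm above the table; a low black push clamp is at the +x end, 34 mm above the table at most.
- lock_nut_centre (a point): Centre of the steel winged jam nut to tighten, on its vertical turning axis, 53 mm above the table. The nut is 74 mm over its two wings and 16 mm tall (45 to 61 mm above the table); its middle 32 mm is a block with parallel flats 20 mm apart, the wings are 12 mm wide. x along the wings, y across the flats, z up; turns with the nut. Below it only the pillar and the plate, top at 12 mm.
- lock_nut (a joint): Turn of that nut, rad, growing clockwise seen from above. 0 is loosest, 1.2 the hard stop, tight: there the wings lie along the long side of the plate. Starts at 0 to 0.4 (wings 46 to 69 degrees counterclockwise of the plate's long side). Friction about 0.12 N m, no spring: it stays where left. It turns in place without visibly sinking.
- stop_screw (a joint): Turn of the upright slotted adjusting screw through the middle of that nut, rad; 0 at the start, to stay there. Thread 11 mm, round slotted head 14 mm in diameter, top 81 mm above the table (20 mm above the nut), narrower than the nut's flats. Its stiff thread (0.4 N m) holds it: turning the nut alone does not turn it.
- other_nut_wing (a point): End of one wing, 31 mm from the turning axis and 53 mm above the table, of the identical nut on the identical fixture whose nest is empty. Not to be moved.
Not all that is in view belongs to the job. Leave any red look-alike of the board_fixture alone.

How it is judged:
By the outcome, as a careful person would: the job done as asked, in the order asked, and still so for the second after the job is handed in, with the robot touching nothing.
It also fails if it takes over 32 s, if anything falls off the work surface, if the arm or the gripper's body presses on something with over 40 N, if the wrist force passes 120 N, or if a joint passes its speed limit or range.

### The arm

A 6-joint arm with a two-finger parallel gripper is mounted at the origin on the work surface. World frame = base frame: x ahead of the robot, y to its left, z up, the work surface at z = 0. Lengths are in m, angles in rad, forces in N, time in s.
With the tool pointing down it reaches from about 0.375 to 0.9 m from the base axis. Payload 3.1 kg.
Tool frame: the origin (TCP) lies midway between the tips of the shut fingers; the grasp point (between the pads) lies 19 mm behind it (env.grip_point_offset is the distance from the TCP to the grasp point, in m); z points along the fingers, y is the line along which they close (so a half turn about z gives the same grasp; the last joint's range is limited). The gripper opens to 85 mm and grips with 20 to 120 N. Pads are 22 mm wide; open, the fingers measure 114 mm over their backs; the gripper's body (76 mm by 85 mm) begins 54 mm behind the grasp point. The pads swing forward as they close: fully open they stand 13 mm farther back than shut.
Start: joints at [-1.468, 0.527, 1.433, -0, 1.181, -0.178], TCP at [0.174, -0.6, 0.211] pointing down, gripper open.
Joint ranges: [-3.08, 3.08], [-0.75, 2.2], [0.22, 2.44], [-1.43, 4.57], [0, 2.65], [-2.85, 2.85]. Speed limits (rad/s): [2.79, 2.79, 3.14, 3.14, 3.14, 3.14].

### API

Orientations are given as a unit quaternion [w, x, y, z].
In Python, from station import env gives the robot as it stands. Calls block until the motion is done:
- env.move_ptp(position, orientation): joint-space move of the TCP to a pose.
- env.servo_line(position, frame=None, max_speed=0.15, until_force=None): straight line of the TCP; frame=None keeps the orientation; max_speed is the mean speed in m/s. With until_force (N) it stops when the force on the tool has changed by that much, and returns True; else False.
- env.set_joints(angles): joint-space move.
- env.set_gripper(opening, squeeze=None): finger opening in m; squeeze is the grip in N (None keeps the last); returns when the fingers have stopped.
- env.wait(seconds).
- env.ik(position, orientation): joint angles nearest the present ones, or None.
- env.get_obs(): the state.
- env.grab_frame(name): name is "scene" or "top" or "wrist"; returns a dict with "image" (420x560x3 uint8, red, green, blue), "depth" (420x560 float32, m along the optical axis (not along the pixel's ray), 0 where there is no reading), "K" (3x3 intrinsics, pixels), "camera_from_world" (4x4, takes a point from world to camera coordinates). Camera axes: x right, y down, z forward; pixel columns grow to the right and rows downward; lengths in m; the calibration is good to about 2 mm. A picture is of the moment at which its call begins.
A pose or a line that the arm cannot do raises env.Unreachable and nothing moves.
- env.close_job(): hands the job in; it is judged then, once.
The state is a dict: "t": time; "joint_pos": joint angles; "qd": joint speeds; "joint_torque": joint torques, N m; "tool_pos": TCP position; "orientation": TCP orientation; "force": force on the tool from outside, world axes, zero at the start; "ft_torque": the same for the moment, N m; "gripper_width": finger opening in m; "grip_force": force on a finger pad.
Only numpy, scipy, OpenCV 4.12 (cv2) and the standard library are available. Lean on these libraries where they do the work, as an engineer would, in place of code of your own. Each camera call takes 0.05 s, during which the arm holds its last target. There are 200 camera calls.

## Working session

There is one attempt and no reset: what is moved stays moved. The work goes in short steps, each a Python script; the robot and the scene stay as the last script left them, time stands still between calls to the robot, and variables do not carry over. Pictures are saved under pics/ and viewed, at most 10 in all, crops included, and the job is handed in when it is done.

```bash
mkdir -p pics; ls
python3 - <<'E'
from station import env
import cv2,numpy as np
for n in ("top","scene"):
    f=env.grab_frame(n); cv2.imwrite(f"pics/{n}0.png",f["image"][:,:,::-1]); np.savez(f"pics/{n}0.npz",**{k:f[k] for k in f})
    print(n,f["K"].tolist(),np.round(f["camera_from_world"],3).tolist(),(f["depth"]>0).mean())
print(env.get_obs()["t"])
E
```

```text
pics
top [[541.4291729995745, 0.0, 281.9198455580339], [0.0, 541.4291729995745, 195.18514905576586], [0.0, 0.0, 1.0]] [[-0.03, -1.0, -0.009, 0.03], [-0.998, 0.03, -0.062, 0.428], [0.062, 0.007, -0.998, 1.1], [0.0, 0.0, 0.0, 1.0]] 0.9958886054421768
scene [[532.8542430461066, 0.0, 274.80572145346787], [0.0, 532.8542430461066, 203.67120457890624], [0.0, 0.0, 1.0]] [[-0.092, 0.996, -0.019, 0.06], [0.753, 0.057, -0.656, -0.312], [-0.652, -0.075, -0.755, 1.372], [0.0, 0.0, 0.0, 1.0]] 0.9959778911564626
0.1
```

View pics/top0.png

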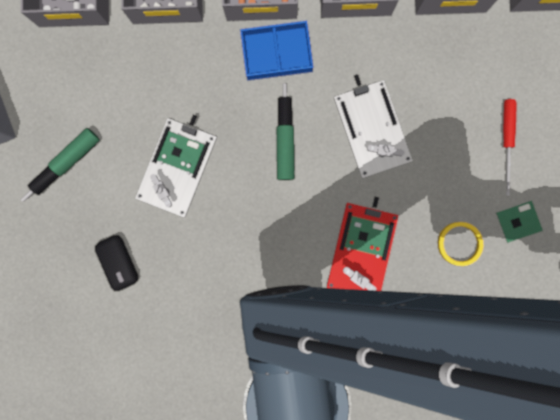

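View pics/scene0.png

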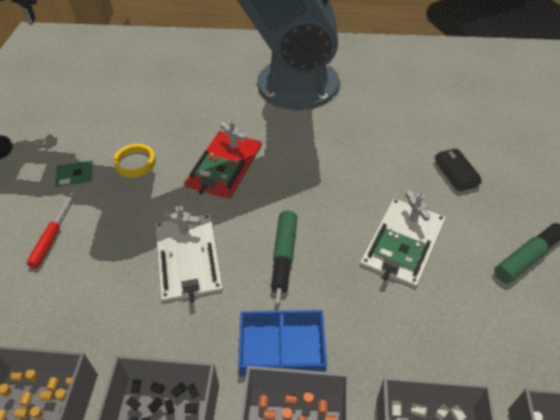

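The possible nuts in the top view are:
- (163,187), on the aluminium fixture with the green board. This fits the description.
- (382,149), on the aluminium fixture with the empty nest.
- (358,278), on the red look-alike.

I choose (163,187). Next I'll measure it and check it in a close crop.

```bash
cat > h.py <<'E'
import numpy as np,cv2
def ray(f,uv,z):
    K,T=f["K"],f["camera_from_world"]; R,t=T[:3,:3],T[:3,3]
    c=-R.T@t; d=(np.c_[np.atleast_2d(uv),np.ones(len(np.atleast_2d(uv)))]@np.linalg.inv(K).T)@R
    return c+d*((z-c[2])/d[:,2])[:,None]
def cloud(f):
    h,w=f["depth"].shape; v,u=np.mgrid[:h,:w]; Z=f["depth"]
    P=np.stack([u,v,np.ones_like(u)],-1)@np.linalg.inv(f["K"]).T*Z[...,None]
    T=f["camera_from_world"]; return (P-T[:3,3])@T[:3,:3]
def proj(f,p):
    q=f["K"]@(f["camera_from_world"]@np.r_[p,1])[:3]; return q[:2]/q[2]
def wings(f,c,r=.045,zlo=.046,zhi=.068):
    P=cloud(f); m=(np.hypot(P[...,0]-c[0],P[...,1]-c[1])<r)&(P[...,2]>zlo)&(P[...,2]<zhi)
    q=P[m][:,:2].astype(np.float32); rc=cv2.minAreaRect(q); b=cv2.boxPoints(rc)
    e=max(b[1]-b[0],b[2]-b[1],key=np.linalg.norm); 
    w,V=np.linalg.eigh(np.cov(q.T)); 
    return len(q),np.array(rc[0]),rc[1],np.degrees(np.arctan2(e[1],e[0]))%180,np.degrees(np.arctan2(V[1,1],V[0,1]))%180,q.mean(0)
E
python3 - <<'E'
from h import *
f=dict(np.load("pics/top0.npz")); g=dict(np.load("pics/scene0.npz")); P=cloud(f)
# plate: height mask 6..30 mm near
near=np.zeros(P.shape[:2],bool); near[105:225,125:225]=1
m=(near&(P[...,2]>.006)&(P[...,2]<.02)).astype(np.uint8)
hsv=cv2.cvtColor(f["image"],cv2.COLOR_RGB2HSV)
m2=(near&(hsv[...,1]<40)&(hsv[...,2]>170)).astype(np.uint8)
for k in (m,m2):
    c=max(cv2.findContours(k,0,1)[0],key=cv2.contourArea); b=cv2.boxPoints(cv2.minAreaRect(cv2.convexHull(c)))
    W=ray(f,b,.012)[:,:2]; c0=W.mean(0); e=max(W[1]-W[0],W[2]-W[1],key=np.linalg.norm)
    if e[0]<0:e=-e
    yaw=np.arctan2(e[1],e[0]); print("plate",c0,np.linalg.norm(W[1]-W[0]),np.linalg.norm(W[2]-W[1]),np.degrees(yaw)%180)
    n=c0-.055*e/np.linalg.norm(e); print("nut pred",n)
for F in (f,g):
    for zlo,zhi in((.046,.068),(.07,.09)): print(wings(F,n,.045,zlo,zhi))
cr=[]
for F in (f,g):
    u,v=proj(F,np.r_[n,.053]).astype(int); print(u,v); cr.append(cv2.resize(F["image"][v-50:v+50,u-50:u+50,::-1],(400,400),interpolation=cv2.INTER_CUBIC))
cv2.imwrite("pics/crop.png",np.hstack(cr))
E
```

```text
plate [0.49315363 0.23641896] 0.18058071136353052 0.11261830373211443 157.7588538820998
nut pred [0.44224568 0.25723677]
plate [0.49984283 0.23805032] 0.20676001698462868 0.24753074140684353 178.6869962616433
nut pred [0.44485727 0.2393106 ]
(269, array([0.44200265, 0.25718114]), (0.07288569211959839, 0.02065485157072544), np.float32(26.393087), np.float64(27.028274778704315), array([0.44089538, 0.25552523], dtype=float32))
(47, array([0.44288179, 0.25806448]), (0.013078593648970127, 0.012739147059619427), np.float32(62.04926), np.float64(66.94904887237608), array([0.44231832, 0.2577234 ], dtype=float32))
(317, array([0.44403428, 0.25542644]), (0.07296212017536163, 0.020653273910284042), np.float32(29.978453), np.float64(28.17883650749502), array([0.44804627, 0.2547947 ], dtype=float32))
(55, array([0.44428408, 0.25621739]), (0.013816767372190952, 0.01358950138092041), np.float32(18.654564), np.float64(156.98076717363358), array([0.44543847, 0.25564134], dtype=float32))
170 189
407 204
```

View pics/crop.png

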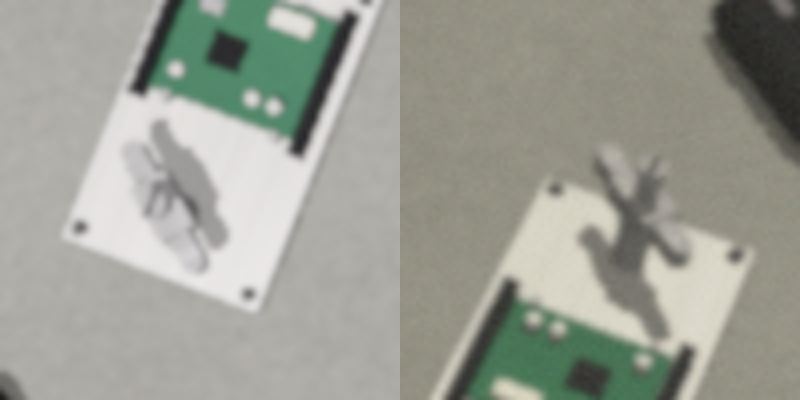

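The crop confirms it: a green board in a silver fixture, with the nut at (170,189) in the top image. The nut axis is at about (0.443, 0.257). The wings lie at about 27° and the plate at −22°, so the nut has about 49° to turn clockwise. I'll move above it and check from near.

```bash
cat >> h.py <<'E'
def quat(deg):
    from scipy.spatial.transform import Rotation as R
    q=(R.from_euler("z",deg,degrees=True)*R.from_euler("x",180,degrees=True)).as_quat(); return [q[3],*q[:3]]
E
python3 - <<'E'
from h import *; from station import env
n=[.443,.257]
for a in (27.5,207.5):
    for d in (0,-49,-60): print(a,d,np.round(env.ik([*n,.034],quat(a+d)),2))
def lim(j): return abs(j[5])<2.7
a=min((27.5,207.5),key=lambda a:max(abs(env.ik([*n,.034],quat(a+d))[5]) for d in(0,-60)))
print("a",a)
env.set_gripper(.055); env.move_ptp([*n,.16],quat(a))
o=env.get_obs(); print(o["t"],o["tool_pos"],o["gripper_width"],o["joint_pos"])
f=env.grab_frame("wrist"); cv2.imwrite("pics/w1.png",f["image"][:,:,::-1])
print(wings(f,n),wings(f,n,.045,.07,.09),proj(f,[*n,.061]))
E
```

```text
27.5 0 [ 0.31  0.67  1.85 -0.    0.62  1.4 ]
27.5 -49 [ 0.31  0.67  1.85 -0.    0.62  2.25]
27.5 -60 [ 0.31  0.67  1.85 -0.    0.62  2.45]
207.5 0 [ 0.31  0.67  1.85  0.    0.62 -1.74]
207.5 -49 [ 0.31  0.67  1.85  0.    0.62 -0.89]
207.5 -60 [ 0.31  0.67  1.85 -0.    0.62 -0.7 ]
a 207.5
3.6583 [0.44356813 0.25649853 0.16002197] 0.05475214961457846 [ 3.06006441e-01  4.49906250e-01  1.76588277e+00 -1.71932440e-04
  9.25457676e-01 -1.74351068e+00]
(1648, array([0.44311577, 0.25748867]), (0.07396630197763443, 0.019562195986509323), np.float32(27.531185), np.float64(27.761981042958126), array([0.4397261, 0.2558509], dtype=float32)) (349, array([0.44301713, 0.25779355]), (0.01427750289440155, 0.013216054998338223), np.float32(28.017706), np.float64(25.74798046792671), array([0.4424195, 0.2573927], dtype=float32)) [285.4887678 200.6911044]
```

View pics/w1.png

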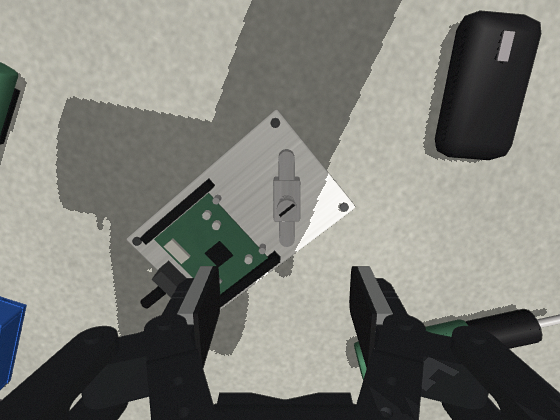

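The wrist view shows the nut midway between the fingers, at about (286,200), with its wings along the image column. The refined axis is (0.4431, 0.2576) and the angle 27.6°. I'll descend and grip the flats.

Run:
```python
from h import *; from station import env
def p(s):
    o=env.get_obs(); print(s,round(o["t"],2),np.round(o["tool_pos"],4),np.round(o["force"],1),np.round(o["ft_torque"],2),round(o["gripper_width"],4),round(o["grip_force"],1),round(o["joint_pos"][5],3))
p("hi")
print(env.servo_line([.4431,.2576,.034],max_speed=.08,until_force=8)); p("down")
env.set_gripper(.0,squeeze=40); p("grip")
```

```text
hi 3.71 [0.4435 0.2565 0.16  ] [-0.7  0.1  0.1] [-0.06 -0.03 -0.05] 0.0549 0.0 -1.744
False
down 5.43 [0.4434 0.2577 0.0344] [ 0.  -0.2 -0.4] [-0.03 -0.01  0.  ] 0.0551 0.0 -1.742
grip 5.84 [0.4432 0.2578 0.0344] [-0.8  0.5  4.5] [0.15 0.19 0.03] 0.0185 39.6 -1.743
```

Run:
```python
from h import *; from station import env
j=np.array(env.get_obs()["joint_pos"]); q0=j[5]; d=0
for s in [.25,.25,.2]+[.03]*14:
    d+=s; t=j.copy(); t[5]=q0+d; env.set_joints(t); o=env.get_obs()
    print(round(o["t"],2),round(d,2),round(o["joint_pos"][5]-q0,3),np.round(o["ft_torque"],2),np.round(o["force"],1),round(o["gripper_width"],4),np.round(o["tool_pos"][:2],4))
    if abs(o["ft_torque"][2])>1.0 or np.linalg.norm(o["force"])>35: break
```

```text
6.19 0.25 0.247 [-0.18  0.03 -0.08] [-0.2 -0.4  2.3] 0.0189 [0.4433 0.2576]
6.54 0.5 0.496 [-0.45 -0.03 -0.13] [-0.6 -3.   2.9] 0.0184 [0.4433 0.2575]
6.85 0.7 0.695 [-0.71 -0.09 -0.12] [ 0.  -4.2  3.4] 0.0186 [0.4432 0.2574]
7.1 0.73 0.727 [-0.94 -0.11  0.08] [ 0.3 -4.9  2.9] 0.0184 [0.4432 0.2574]
7.35 0.76 0.757 [-0.95 -0.12 -0.04] [ 0.5 -6.   2.8] 0.0186 [0.4432 0.2573]
7.6 0.79 0.787 [-0.97 -0.08  0.02] [ 0.6 -6.   3. ] 0.0186 [0.4432 0.2573]
7.85 0.82 0.817 [-0.96 -0.04  0.01] [ 0.4 -5.1  4.1] 0.0184 [0.4432 0.2573]
8.1 0.85 0.847 [-1.   -0.09 -0.04] [ 0.9 -5.5  2.9] 0.0181 [0.4432 0.2573]
8.35 0.88 0.878 [-1.01 -0.15  0.05] [ 0.3 -5.4  3.2] 0.0188 [0.4432 0.2573]
8.6 0.91 0.906 [-0.94 -0.07  0.38] [ 0.7 -4.8  3.2] 0.0186 [0.4432 0.2572]
8.85 0.94 0.935 [-0.96 -0.1   0.88] [ 0.5 -6.7  4. ] 0.0183 [0.4432 0.2572]
9.1 0.97 0.964 [-0.94 -0.07  1.15] [-0.2 -5.1  3.7] 0.0182 [0.4432 0.2572]
```

The torque rises from 0.88 rad and reaches 1.15 N m, which is the hard stop, close to the predicted 0.87. I'll release, lift and check.

Run:
```python
from h import *; from station import env
env.set_gripper(.055); o=env.get_obs(); p=o["tool_pos"]; print(o["gripper_width"],o["force"])
env.servo_line([p[0],p[1],.17],max_speed=.1)
f=env.grab_frame("wrist"); cv2.imwrite("pics/w2.png",f["image"][:,:,::-1])
print(wings(f,[.4431,.2576])); print(env.get_obs()["t"])
P=cloud(f); m=((P[...,2]>.008)&(P[...,2]<.016)&(np.hypot(P[...,0]-.493,P[...,1]-.236)<.13)).astype(np.uint8)
c=max(cv2.findContours(m,0,1)[0],key=cv2.contourArea); b=cv2.boxPoints(cv2.minAreaRect(P[m>0][:,:2].astype(np.float32)))
for e in (b[1]-b[0],b[2]-b[1]): print(np.linalg.norm(e),np.degrees(np.arctan2(e[1],e[0]))%180)
```

```text
0.05552128313314572 [-0.22783159 -0.12864501  0.07969981]
(1541, array([0.44300064, 0.25783303]), (0.019948380067944527, 0.0739038735628128), np.float32(157.00333), np.float64(156.97906065742717), array([0.43974733, 0.25945273], dtype=float32))
11.1
0.18059792 156.9686
0.11022381 66.9686
```

View pics/w2.png

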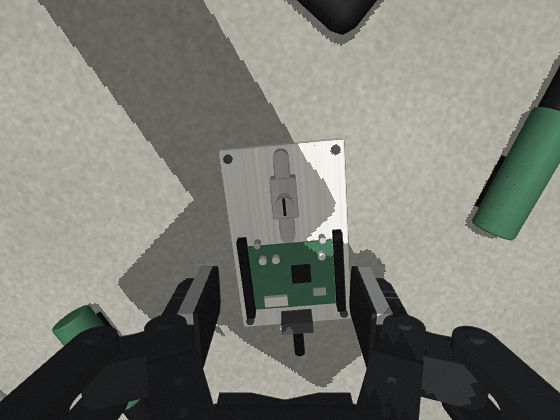

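The wings lie at 157.0° and the plate at 156.97°, so the nut is tight. I'll check that the screw slot kept its direction, comparing slot with plate in both wrist pictures.

Run:
```python
from h import *; from station import env
o=[]
for n,(u,v) in (("w1",(287,209)),("w2",(285,207))):
    im=cv2.imread(f"pics/{n}.png"); g=im.max(2); c=g[v-14:v+15,u-14:u+15]
    ys,xs=np.where(c<60); q=np.c_[xs,-ys].astype(float); w,V=np.linalg.eigh(np.cov(q.T))
    print(n,len(q),q.mean(0)-[14,-14],w,np.degrees(np.arctan2(V[1,1],V[0,1]))%180)
    o.append(cv2.resize(im[v-35:v+35,u-35:u+35],(390,390),interpolation=cv2.INTER_CUBIC))
cv2.imwrite("pics/slot.png",np.hstack(o))
```

```text
w1 48 [-0.58333333 -0.79166667] [ 0.56535637 30.10662944] 37.70497077352678
w2 43 [-1.1627907   0.65116279] [ 0.49033868 26.11984958] 95.32359086348818
```

View pics/slot.png

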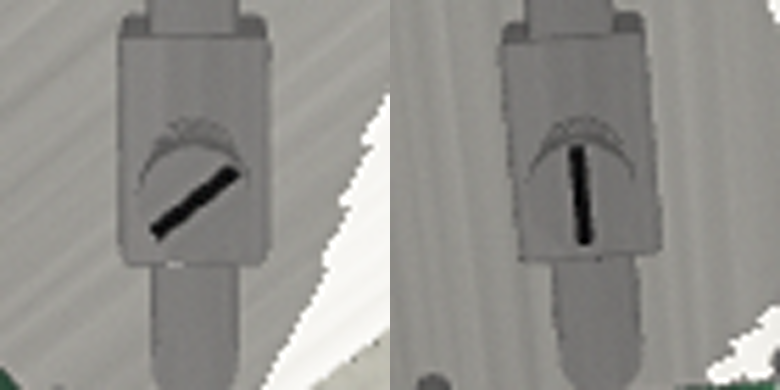

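In the image the slot turned 57.6°. Correcting for the tilted camera gives about 55.3°, and the camera itself turned 55.2°. So the screw did not move. Handing in.

```bash
python3 -c "
from station import env
print(env.close_job(), env.get_obs()['t'])"
```

```text
the job is handed in; nothing more can be done
the job is handed in; nothing more can be done
```

The jam nut on the board fixture is turned clockwise to its hard stop, with its wings lined up with the plate (157.0° each); the stop screw shows no turn, I never went near the other fixture, and the gripper was released and lifted clear before hand-in at about 11 s.

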